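Flip a mask's crest panel over against the drying board

ROBOT

A 6-joint arm with a two-finger parallel gripper is mounted at the origin on the work surface. World frame = base frame: x ahead of the robot, y to its left, z up, the work surface at z = 0. Lengths are in m, angles in rad, forces in N, time in s.
With the tool pointing down it reaches from about 0.4 to 0.925 m from the base axis. Payload 12.5 kg.
Tool frame: the origin (TCP) lies at the very end of the fingers, on their centre line; the grasp point (between the pads) lies 19 mm behind it; z points along the fingers, y is the direction in which the jaws open and shut (so a half turn about z gives the same grasp; the last joint's range is limited). The gripper opens to 95 mm and grips with 3 to 60 N. Pads are 20 mm wide; open, the fingers measure 119 mm over their backs; the gripper's body (75 mm by 180 mm) begins 59 mm behind the grasp point.
Start: joints at [-1.389, 0.491, 1.559, -0, 1.092, -0.106], TCP at [0.177, -0.599, 0.215] pointing down, gripper open.
Joint ranges: [-3.1, 3.1], [-0.84, 2.19], [0.05, 2.79], [-1.13, 4.28], [0.06, 2.93], [-2.69, 2.69]. Speed limits (rad/s): [2.22, 2.22, 2.79, 3.14, 3.14, 3.14].

INTERFACE

Orientations are given as [roll, pitch, yaw] about the fixed x, y, z axes, in that order (R = Rz(yaw) Ry(pitch) Rx(roll)).
In Python, from bench import status, imaging, bot gives the robot as it stands.
- The arm moves only by the tool play_rows, never from a script. Its argument "increments" is a list of rows, each an object with "translation": the shift along the tool's x, y, z in mm, a list of three; "spin": the turn about the tool's z in degrees. In form: [{"translation": [x, y, z], "spin": spin}, ...]. A call has 1 to 10 rows; each row is the pose to reach, as a shift and turn from the pose measured when the call began, along the tool's axes at that moment; what a row does not reach only later rows make up. A row lasts 1/10 s, in which the tool goes at most 50 mm and 8.59 degrees, less where a joint would pass 70% of its speed; a pose out of reach is approached as far as the arm can. A call with a gripper value outside its range is refused whole. "claw" is the closure, from -1 (fully open) to 1 (shut), set as the call begins (left out, the last holds). The fingers move at their own pace and stop on an object; the grip force is fixed at half the most. Time passes only in rows, so rows that repeat a pose let the fingers close. It gives the time, the measured TCP pose, the force and the opening at its end, in the units of the state.
- status.state(): the state, without advancing time (a new reading comes with each control period).
- imaging.camera(name): name is "scene" or "top" or "wrist"; returns the picture (420x560x3 uint8, blue, green, red); there is no depth.
- imaging.calibration(name): a dict with "mtx" (3x3 intrinsics, pixels), "D" ([k1, k2, p1, p2, k3] as OpenCV has them; the pictures are not rectified), "camera_from_world" (4x4, takes a point from world to camera coordinates). Camera axes: x right, y up, looking along -z (the intrinsics and any distortion apply to the point x, -y, -z); pixel columns grow to the right and rows downward; lengths in m; the calibration is good to about 2 mm. A picture is of the moment at which its call begins: read the wrist's pose just before it. calibration takes no time and is no camera call; for the wrist camera it gives the pose at the moment of the call.
- bot.close_job(): hands the job in, once; it reports no verdict.
The state is a dict: "time_s": time; "qpos": joint angles; "joint_vel": joint speeds; "joint_efforts": joint torques, N m; "tool_pos": TCP position; "tool_rot": TCP orientation; "wrist_force": force on the tool from outside, world axes, zero at the start; "wrist_torque": the same for the moment, N m; "finger_gap": finger opening in m.
Only numpy, scipy, OpenCV 4.12 (cv2) and the standard library are available. Lean on these libraries where they do the work, as an engineer would, in place of code of your own. Each camera call takes 0.05 s, during which the arm holds its last target.

TASK

Turn the flat wooden crest panel over onto the thin drying board, so that it ends lying flat on the board with its bare back up: push it across the table until its far edge bears against the board's edge, tip it up on that edge and push it over. Only push it with the fingers, keeping its far edge down; never pick it up or carry it. Leave the paint pot, the jar, the tin and the brush where they are.

Things in the scene. Friction and masses are not known exactly. Their poses are not given: they have to be found in the camera images.
- board: fixed plywood drying board flat on the table, 160 (x) x 400 (y) x 6 mm thick. Origin at the centre of its underside, z up; its -x side, the long straight edge nearest the robot, is the 6 mm high stop that the panel is tipped against
- board_edge (a point): middle of the board's near (-x) long edge, at the height of the board's top face; axes as the board's
- panel: loose flat rectangular wooden crest panel, 75 (x) x 100 (y) x 10 mm thick, 40 to 85 g, lying on the table between the robot and the board. Front face white with black spots and lines, up at the start; back bare wood. Origin at the centre of the back face, +x towards the far edge (the one that goes against the board, roughly parallel to it at the start), +z out of the front face (up at the start, must point down at the end)
- panel_mid (a point): centre of the panel, half-way through its thickness; axes as the panel's
- panel_far (a point): middle of the panel's far (+x) edge face, half-way through its thickness; axes as the panel's
- panel_near (a point): middle of the panel's near (-x) edge face (the one to push on), half-way through its thickness; axes as the panel's. Fingers rub well on its edge: with the near edge pressed at about 10 N so that the far edge bears on the board, a fingertip moved up in an arc about the far edge carries the near edge up with it; pushing level while the panel is still low can jam it
- pot: bystander: small open paint pot, black, 48 mm across, 40 mm high, standing on the board beside one of its ends; origin at the centre of its underside
- jar: bystander: glass jar with a white cap, 42 mm across, 55 mm high, standing on the board beside one of its ends; origin at the centre of its underside
- tin: bystander: paint tin, 66 mm across, 85 mm high, standing on the table to the side; origin at the centre of its underside
- brush: bystander: paint brush 180 mm long lying on the table to the side; its x axis runs along it
Not all that is in view belongs to the job. What is meant by the panel is not green or yellow, and is the smaller of those in its own colour.

How it is judged:
On the way:
1. the panel is tipped up steeply (50 to 105 degrees) with its far edge down against the near edge of the board (angle between panel's own z axis and vertical between 0.87 and 1.83 rad and x of panel_far in the frame of board_edge between -0.03 and 0.02 m and z of panel_far in the frame of board_edge below 0.015 m), for 0.04 s.
At the end, for the whole second after the job is handed in: the panel lies flat (within 7 degrees) and at rest on the board, bare back up, its centre on the board: at least 15 mm in from the near edge, 38 mm from the far edge and 50 mm from the ends (angle between panel's own z axis and vertical above 3.02 rad and linear speed of panel below 0.02 m/s and angular speed of panel below 0.1 rad/s and x of panel_mid in the frame of board between -0.065 and 0.042 m and y of panel_mid in the frame of board between -0.15 and 0.15 m and z of panel_mid in the frame of board between 0.008 and 0.015 m); the robot touches nothing.
It fails at once if the panel was picked up or carried: its far edge came more than 30 mm above the table (height (world z) of panel_far above 0.03 m).
It fails at once if the pot was disturbed (moved over 20 mm or tipped over 17 degrees) (distance of pot from where it was at the start of the episode above 0.02 m or angle between pot's own z axis and vertical above 0.3 rad).
It fails at once if the jar was disturbed (moved over 20 mm or tipped over 17 degrees) (distance of jar from where it was at the start of the episode above 0.02 m or angle between jar's own z axis and vertical above 0.3 rad).
It fails at once if the tin was disturbed (moved over 20 mm or tipped over 17 degrees) (distance of tin from where it was at the start of the episode above 0.02 m or angle between tin's own z axis and vertical above 0.3 rad).
It fails at once if the brush was disturbed (moved over 20 mm) (distance of brush from where it was at the start of the episode above 0.02 m).
It also fails if it takes over 67 s, if anything falls off the work surface, if the arm or the gripper's body presses on something with over 40 N, if the wrist force passes 120 N, or if a joint passes its speed limit or range.

## Working session

There is one attempt and no reset: what is moved stays moved. The work goes in short steps, Python scripts to look and compute and a tool call to move; the robot and the scene stay as the last step left them, time stands still between calls to the robot, and variables do not carry over. Pictures are saved under pics/ and viewed, and the job is handed in when it is done.

Besides the shell and the picture viewer there is one more tool, called after "Call:" as a command line: name --argument value ..., lists and objects as JSON in quotes. play_rows: Moves the arm, as the interface text tells. Its arguments: {"type":"object","properties":{"increments":{"type":"array"},"claw":{"type":"number"}},"required":["increments"]}

```bash
ls; mkdir -p pics; python3 - <<'E'
from bench import status, imaging, bot
import cv2
print(status.state())
for n in ["scene","top"]:
    im=imaging.camera(n); cv2.imwrite(f"pics/{n}0.png",im)
    c=imaging.calibration(n); print(n,c)
E
```

```text
pics
{'time_s': 0.0, 'qpos': array([-1.38856948e+00,  4.91579402e-01,  1.55949585e+00, -2.45214102e-05,
        1.09167183e+00, -1.05592428e-01]), 'joint_vel': array([ 0.00020409,  0.00040298,  0.00181538,  0.00095217,  0.00014355,
       -0.00016161]), 'joint_efforts': array([ 3.21014733e-03, -6.12639785e+01, -2.58179820e+01,  6.93791290e-02,
        4.82717052e-02, -1.43901002e-04]), 'tool_pos': array([ 0.17738695, -0.59902772,  0.21403344]), 'tool_rot': array([-3.14044236e+00, -1.00046620e-04,  2.87830533e-01]), 'wrist_force': array([-0.05663263, -0.26055079, -0.71870876]), 'wrist_torque': array([-0.00599884, -0.01186105,  0.00519305]), 'finger_gap': 0.09504674942250763}
scene {'mtx': array([[542.31516068,   0.        , 277.07413301],
       [  0.        , 542.31516068, 208.68033728],
       [  0.        ,   0.        ,   1.        ]]), 'D': array([-0.13123515,  0.        ,  0.        ,  0.        ,  0.        ]), 'camera_from_world': array([[-0.58599927,  0.8099968 ,  0.02258379,  0.32006408],
       [-0.4201591 , -0.32756284,  0.84626764,  0.2248025 ],
       [ 0.69287169,  0.48642344,  0.53227911, -1.7353313 ],
       [ 0.        ,  0.        ,  0.        ,  1.        ]])}
top {'mtx': array([[397.88120277,   0.        , 278.56209909],
       [  0.        , 397.88120277, 208.99988113],
       [  0.        ,   0.        ,   1.        ]]), 'D': array([-0.11529928,  0.        ,  0.        ,  0.        ,  0.        ]), 'camera_from_world': array([[ 0.01998122, -0.99979563, -0.00307409,  0.00655721],
       [ 0.98962345,  0.01934015,  0.14237761, -0.59152399],
       [-0.14228905, -0.00588707,  0.98980764, -1.01559852],
       [ 0.        ,  0.        ,  0.        ,  1.        ]])}
```

View pics/scene0.png

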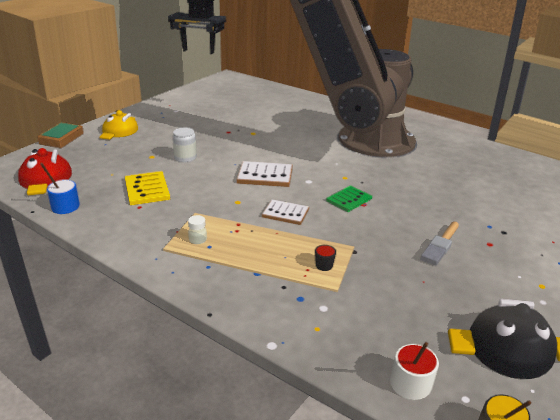

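View pics/top0.png

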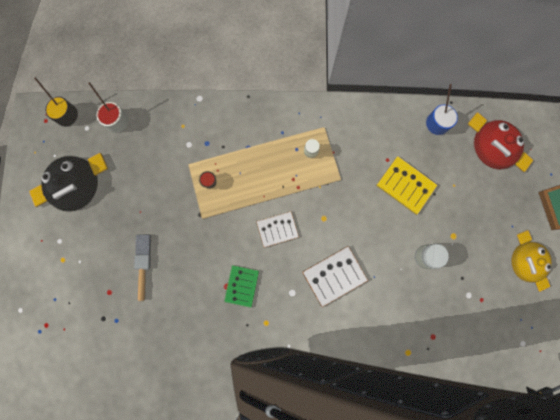

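Candidates in the top view are the small white panel (278,229), the large white panel (336,277), the yellow panel (408,185) and the green panel (241,286). The description picks the small white one, which lies nearest the board. The board is centred near (265,172), with the pot at (208,180) and the jar at (312,146) on it.

```bash
cat > h.py <<'E'
import numpy as np, cv2
from bench import status, imaging, bot
def ray(n,px,z,c=None):
    c=c or imaging.calibration(n)
    u=cv2.undistortPoints(np.array(px,float).reshape(-1,1,2),c["mtx"],c["D"]).reshape(-1,2)
    T=c["camera_from_world"];R=T[:3,:3];o=-R.T@T[:3,3]
    d=np.c_[u[:,0],-u[:,1],-np.ones(len(u))]@R
    return o+d*((z-o[2])/d[:,2])[:,None]
def proj(n,P,c=None):
    c=c or imaging.calibration(n)
    T=c["camera_from_world"];p=np.atleast_2d(P)@T[:3,:3].T+T[:3,3]
    p=p*[1,-1,-1]
    return cv2.projectPoints(p,np.zeros(3),np.zeros(3),c["mtx"],c["D"])[0].reshape(-1,2)
def rect(n,mask,z,box):
    x0,y0,x1,y1=box; m=np.zeros_like(mask); m[y0:y1,x0:x1]=mask[y0:y1,x0:x1]
    m=cv2.morphologyEx(m,cv2.MORPH_CLOSE,np.ones((7,7)))
    m=cv2.morphologyEx(m,cv2.MORPH_OPEN,np.ones((5,5)))
    cs=cv2.findContours(m,cv2.RETR_EXTERNAL,cv2.CHAIN_APPROX_NONE)[0]
    k=max(cs,key=cv2.contourArea)
    W=ray(n,k.reshape(-1,2).astype(float),z)[:,:2]
    return cv2.minAreaRect((W*1000).astype(np.float32)),m
E
python3 - <<'E'
from h import *
im=cv2.imread("pics/top0.png");hsv=cv2.cvtColor(im,cv2.COLOR_BGR2HSV)
w=((hsv[...,1]<50)&(hsv[...,2]>165)).astype(np.uint8)*255
r,m=rect("top",w,0.010,(250,200,305,252));print("panel",r,cv2.boxPoints(r))
r2,m2=rect("top",w,0.010,(300,240,372,312));print("big",r2)
b=((hsv[...,0]>8)&(hsv[...,0]<30)&(hsv[...,1]>60)&(hsv[...,2]>110)).astype(np.uint8)*255
r3,m3=rect("top",b,0.006,(180,120,350,222));print("board",r3,cv2.boxPoints(r3))
print("pot top",ray("top",[[208,179]],.04),"jar",ray("top",[[312,146]],.055),"tin",ray("top",[[435,256]],.085))
print("green",ray("top",[[231,265],[259,270],[251,306],[226,302]],.01))
print("brush",ray("top",[[142,235],[141,300]],.01))
o=im[110:320,180:380].copy()
for mm in (m,m3):
    cs=cv2.findContours(mm[110:320,180:380],0,1)[0]; cv2.drawContours(o,cs,-1,(255,0,255),1)
cv2.imwrite("pics/crop1.png",cv2.resize(np.hstack([im[110:320,180:380],o]),None,fx=2,fy=2))
E
```

```text
panel ((543.6536254882812, 22.635089874267578), (77.75350952148438, 99.16771697998047), 17.076345443725586) [[491.93073   58.617012]
 [521.05084  -36.17882 ]
 [595.3765   -13.346832]
 [566.2564    81.449005]]
big ((399.2303161621094, -159.6720428466797), (164.45947265625, 163.74159240722656), 30.87692642211914)
board ((700.8602905273438, 59.07637023925781), (166.02005004882812, 407.9746398925781), 16.672632217407227) [[ 562.8154    230.67216 ]
 [ 679.8646   -160.15108 ]
 [ 838.90515  -112.519424]
 [ 721.85596   278.30383 ]]
pot top [[0.66992312 0.21090296 0.04      ]] jar [[ 0.76288218 -0.06858358  0.055     ]] tin [[ 0.47162391 -0.38417964  0.085     ]]
green [[0.44080148 0.14369071 0.01      ]
 [0.42914061 0.06774101 0.01      ]
 [0.33307316 0.08673774 0.01      ]
 [0.34191292 0.1539831  0.01      ]]
brush [[0.51613581 0.39355965 0.01      ]
 [0.33947285 0.38628573 0.01      ]]
```

View pics/crop1.png

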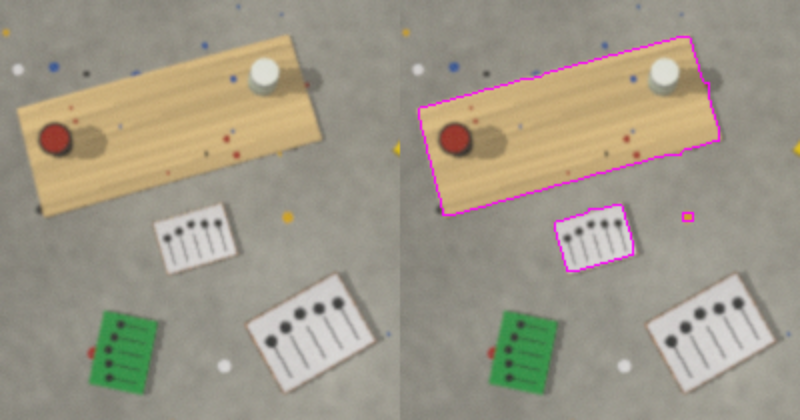

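The crop confirms the target: the white panel is 78x99 mm as measured, with its spots towards the board. It lies about 43 mm short of the board edge. The tool's yaw of 16.5° already matches the board, so I'll move up high to a point behind the panel, with the fingers about 40 mm apart.

Call:
play_rows --increments '[{"translation":[47,-49,0],"spin":0},{"translation":[94,-98,0],"spin":0},{"translation":[141,-147,0],"spin":0},{"translation":[188,-196,0],"spin":0},{"translation":[235,-245,0],"spin":0},{"translation":[282,-294,0],"spin":0},{"translation":[329,-343,0],"spin":0},{"translation":[376,-392,0],"spin":0},{"translation":[423,-441,0],"spin":0},{"translation":[465,-490,0],"spin":0}]' --claw 0.15

```text
time_s: 1.1
tool_pos: [0.4065, -0.1527, 0.2146]
tool_rot: [-3.141, -0.0, 0.288]
wrist_force: [1.7, -0.7, 0.3]
finger_gap: 0.0405
```

Call:
play_rows --increments '[{"translation":[0,0,0],"spin":0}]'

```text
time_s: 1.2
tool_pos: [0.4079, -0.1484, 0.2145]
tool_rot: [-3.14, -0.0, 0.293]
wrist_force: [-0.2, -0.7, 0.1]
finger_gap: 0.0406
```

Call:
play_rows --increments '[{"translation":[30,-31,0],"spin":0},{"translation":[60,-62,0],"spin":0},{"translation":[90,-93,0],"spin":0},{"translation":[121,-125,0],"spin":0},{"translation":[121,-125,0],"spin":0},{"translation":[121,-125,0],"spin":0},{"translation":[121,-125,0],"spin":0}]'

```text
time_s: 1.9
tool_pos: [0.4871, 0.0054, 0.2146]
tool_rot: [-3.14, 0.0, 0.292]
wrist_force: [-0.4, 0.5, -0.6]
finger_gap: 0.0403
```

```bash
python3 - <<'E'
from h import *
s=status.state();print(s["tool_pos"],s["tool_rot"],s["wrist_force"],s["time_s"])
c=imaging.calibration("wrist");im=imaging.camera("wrist");cv2.imwrite("pics/w1.png",im);np.save("w1.npy",c,allow_pickle=True)
t=imaging.camera("top");cv2.imwrite("pics/t1.png",t)
E
```

```text
[0.48714857 0.00538171 0.21463112] [-3.13998273e+00  1.83411115e-04  2.92499095e-01] [-0.36915415  0.47853148 -0.57315308] 1.9
```

View pics/w1.png

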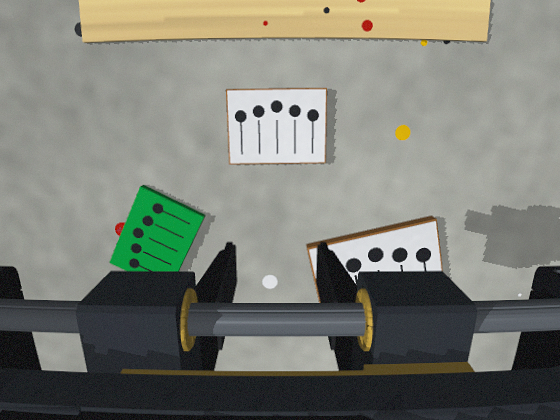

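The wrist view shows the small panel at (276,126) and the board edge near row 41. The big white panel's corner at (308,245) is close to the right finger's descent spot, so I'll measure both.

```bash
python3 - <<'E'
from h import *
c=np.load("w1.npy",allow_pickle=True).item(); im=cv2.imread("pics/w1.png");hsv=cv2.cvtColor(im,cv2.COLOR_BGR2HSV)
import h
imaging.calibration=lambda n:c
w=((hsv[...,1]<40)&(hsv[...,2]>190)).astype(np.uint8)*255
r,m=rect("wrist",w,0.01,(210,75,345,175));print(r,cv2.boxPoints(r))
E=ray("wrist",[[83,42],[290,44.5],[490,40]],0.006);print("edge",E)
e=E[2]-E[0];print("edge yaw",np.degrees(np.arctan2(-e[0]*-1,-e[1]*1))) 
B=ray("wrist",[[307,245],[434,217]],.01);print("big",B)
G=ray("wrist",[[205,215],[140,185]],.01)
s=status.state();p=s["tool_pos"];y=s["tool_rot"][2]
ax=np.array([np.cos(y),np.sin(y)]);ay=np.array([np.sin(y),-np.cos(y)])
for n,P in [("panel",np.array(r[0])/1000),("edge0",E[0]),("edge1",E[1]),("edge2",E[2]),("big0",B[0]),("big1",B[1]),("g0",G[0]),("g1",G[1])]+[("pc",q/1000) for q in cv2.boxPoints(r)]:
    d=P[:2]-p[:2];print(n,np.round([d@ax*1000,d@ay*1000],1))
E
```

```text
((541.3570556640625, 21.05367660522461), (72.23995208740234, 96.76914978027344), 17.536802291870117) [[492.33664   56.305904]
 [521.495    -35.965767]
 [590.37744  -14.198551]
 [561.2191    78.07312 ]]
edge [[ 0.56699151  0.22824497  0.006     ]
 [ 0.62005281  0.03101973  0.006     ]
 [ 0.68540571 -0.15651281  0.006     ]]
edge yaw 17.10642839493846
big [[ 0.42942575 -0.04756291  0.01      ]
 [ 0.49963437 -0.17005782  0.01      ]]
panel [56.4  0.3]
edge0 [ 140.5 -190.8]
edge1 [134.7  13.4]
edge2 [143.4 211.8]
big0 [-70.5  33.9]
big1 [-38.4 171.4]
g0 [-36.3 -76.2]
g1 [  -3.3 -143.7]
pc [ 19.6 -47.5]
pc [21.  49.2]
pc [93.3 48.2]
pc [ 91.9 -48.6]
```

Clear to descend: the panel's near edge is 9 mm ahead of the finger fronts, and its centre is 0.3 mm off in y. I'll take the tip down to about 4 mm above the table.

Call:
play_rows --increments '[{"translation":[-4,0,40],"spin":0},{"translation":[-4,0,80],"spin":0},{"translation":[-4,0,120],"spin":0},{"translation":[-4,0,160],"spin":0},{"translation":[-4,0,190],"spin":0},{"translation":[-4,0,204],"spin":0},{"translation":[-4,0,210],"spin":0},{"translation":[-4,0,210],"spin":0},{"translation":[-4,0,210],"spin":0}]'

```text
time_s: 2.9
tool_pos: [0.4837, 0.0038, 0.0056]
tool_rot: [-3.141, -0.001, 0.291]
wrist_force: [0.2, 0.3, -0.3]
finger_gap: 0.0402
```

Call:
play_rows --increments '[{"translation":[7,0,1],"spin":0},{"translation":[14,0,2],"spin":0},{"translation":[20,0,2],"spin":0},{"translation":[26,0,2],"spin":0},{"translation":[32,0,2],"spin":0},{"translation":[38,0,2],"spin":0},{"translation":[44,0,2],"spin":0},{"translation":[50,0,2],"spin":0},{"translation":[50,0,2],"spin":0}]'

```text
time_s: 3.8
tool_pos: [0.5325, 0.0184, 0.0036]
tool_rot: [-3.141, -0.002, 0.291]
wrist_force: [-0.6, 0.2, 0.3]
finger_gap: 0.0406
```

```bash
python3 - <<'E'
from h import *
c=imaging.calibration("wrist");im=imaging.camera("wrist");cv2.imwrite("pics/w2.png",im)
E
```

```text
(no output)
```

View pics/w2.png

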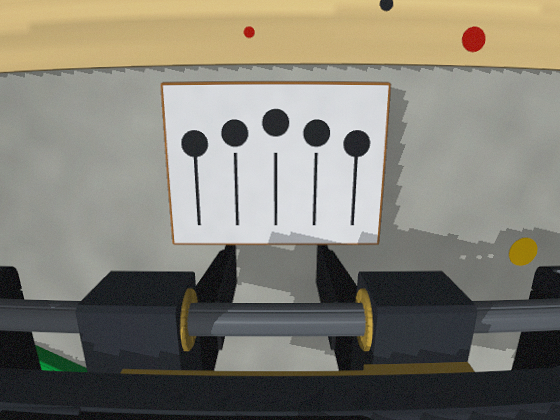

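The panel's far edge (row 83) is about 6–8 mm short of the board edge (row 68) and nearly parallel to it. I'll push on until there is force.

Call:
play_rows --increments '[{"translation":[2,0,0],"spin":0},{"translation":[4,0,0],"spin":0},{"translation":[6,0,0],"spin":0},{"translation":[6,0,0],"spin":0}]'

```text
time_s: 4.25
tool_pos: [0.538, 0.02, 0.0036]
tool_rot: [-3.141, -0.002, 0.291]
wrist_force: [-0.3, 0.1, -0.2]
finger_gap: 0.0403
```

Call:
play_rows --increments '[{"translation":[1,0,0],"spin":0},{"translation":[2,0,0],"spin":0},{"translation":[2,0,0],"spin":0}]'

```text
time_s: 4.55
tool_pos: [0.54, 0.0206, 0.0036]
tool_rot: [-3.141, -0.002, 0.291]
wrist_force: [0.7, 0.1, 0.5]
finger_gap: 0.0404
```

Call:
play_rows --increments '[{"translation":[1,0,0],"spin":0},{"translation":[2,0,0],"spin":0},{"translation":[2,0,0],"spin":0}]'

```text
time_s: 4.85
tool_pos: [0.5404, 0.0208, 0.0035]
tool_rot: [-3.14, 0.001, 0.291]
wrist_force: [-7.3, -5.1, 4.4]
finger_gap: 0.0405
```

Call:
play_rows --increments '[{"translation":[1,0,0],"spin":0},{"translation":[1,0,0],"spin":0}]'

```text
time_s: 5.05
tool_pos: [0.5403, 0.0209, 0.0035]
tool_rot: [-3.139, 0.004, 0.291]
wrist_force: [-5.7, -4.5, 3.8]
finger_gap: 0.0402
```

In contact at about 9 N. Now the arc, in short calls with a bias towards the far edge.

Call:
play_rows --increments '[{"translation":[2,0,0],"spin":0},{"translation":[2,0,-3],"spin":0},{"translation":[2,0,-6],"spin":0},{"translation":[2,0,-9],"spin":0},{"translation":[2,0,-12],"spin":0}]'

```text
time_s: 5.55
tool_pos: [0.5412, 0.0211, 0.0153]
tool_rot: [-3.139, 0.006, 0.291]
wrist_force: [-3.6, -2.7, -1.1]
finger_gap: 0.0401
```

```bash
python3 - <<'E'
from h import *
cv2.imwrite("pics/w3.png",imaging.camera("wrist"))
im=imaging.camera("scene")[150:290,180:380];cv2.imwrite("pics/s3.png",cv2.resize(im,None,fx=3,fy=3))
E
```

```text
(no output)
```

View pics/w3.png

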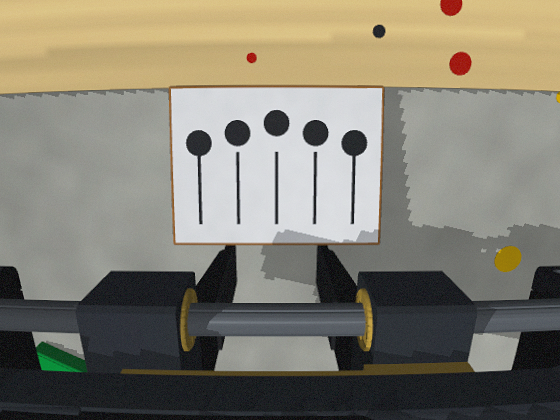

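View pics/s3.png

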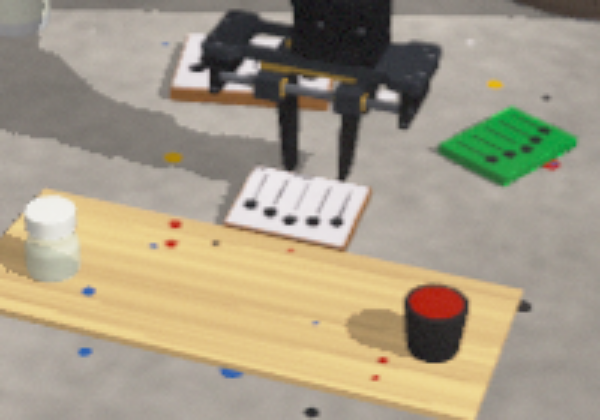

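The near edge rose with the tips: it stayed at row 243 while the far edge narrowed. The panel is at about 9° and the scene crop agrees. Continuing the arc.

Call:
play_rows --increments '[{"translation":[2.5,0,-2],"spin":0},{"translation":[3.2,0,-5],"spin":0},{"translation":[4,0,-8],"spin":0},{"translation":[4.5,0,-11],"spin":0},{"translation":[5,0,-13],"spin":0}]'

```text
time_s: 6.15
tool_pos: [0.5444, 0.0222, 0.0283]
tool_rot: [-3.138, 0.01, 0.292]
wrist_force: [-7.3, -5.2, 3.1]
finger_gap: 0.0403
```

```bash
python3 - <<'E'
from h import *
cv2.imwrite("pics/w4.png",imaging.camera("wrist"))
E
```

```text
(no output)
```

View pics/w4.png

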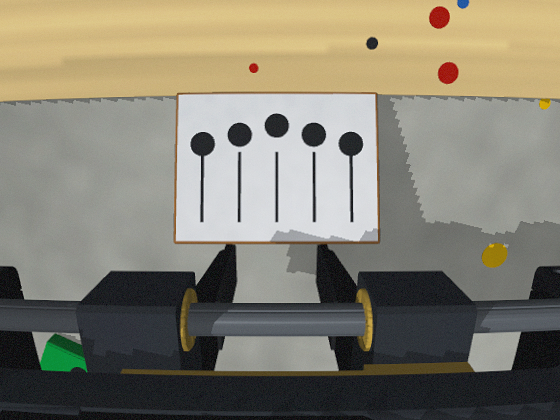

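Still sticking; tilt is about 19°.

Call:
play_rows --increments '[{"translation":[3,0,-2],"spin":0},{"translation":[4,0,-5],"spin":0},{"translation":[5,0,-8],"spin":0},{"translation":[6,0,-10.5],"spin":0},{"translation":[7.2,0,-13],"spin":0}]'

```text
time_s: 6.7
tool_pos: [0.55, 0.0238, 0.0415]
tool_rot: [-3.137, 0.013, 0.292]
wrist_force: [-7.6, -5.0, 4.2]
finger_gap: 0.0404
```

```bash
python3 - <<'E'
from h import *
cv2.imwrite("pics/w5.png",imaging.camera("wrist"))
E
```

```text
(no output)
```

View pics/w5.png

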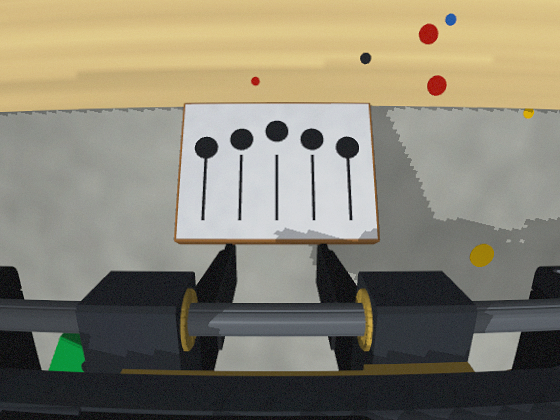

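Tilt is about 30°.

Call:
play_rows --increments '[{"translation":[3,0,-1],"spin":0},{"translation":[5,0,-4],"spin":0},{"translation":[7,0,-7],"spin":0},{"translation":[9,0,-9.5],"spin":0},{"translation":[10.5,0,-11.5],"spin":0}]'

```text
time_s: 7.25
tool_pos: [0.5582, 0.0263, 0.0534]
tool_rot: [-3.137, 0.018, 0.292]
wrist_force: [-11.5, -6.4, 10.9]
finger_gap: 0.0404
```

```bash
python3 - <<'E'
from h import *
cv2.imwrite("pics/w6.png",imaging.camera("wrist"))
E
```

```text
(no output)
```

View pics/w6.png

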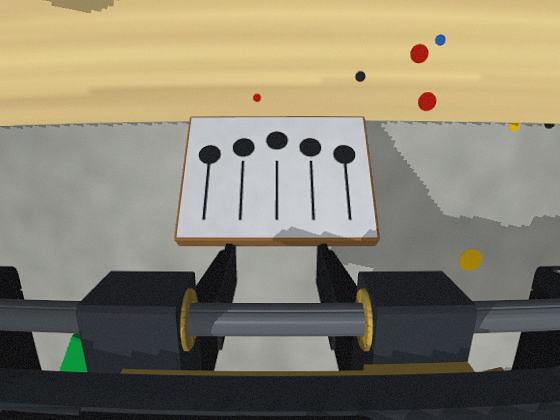

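The force lies along the panel and the tilt is about 42°. Going on with slightly less bias.

Call:
play_rows --increments '[{"translation":[3,0,-1.5],"spin":0},{"translation":[5.5,0,-4],"spin":0},{"translation":[7.5,0,-6],"spin":0},{"translation":[9.5,0,-8],"spin":0},{"translation":[12,0,-9.5],"spin":0}]'

```text
time_s: 7.8
tool_pos: [0.5685, 0.0293, 0.0637]
tool_rot: [-3.137, 0.021, 0.292]
wrist_force: [-12.9, -6.4, 17.2]
finger_gap: 0.0407
```

```bash
python3 - <<'E'
from h import *
cv2.imwrite("pics/w7.png",imaging.camera("wrist"))
im=imaging.camera("scene")[150:290,180:380];cv2.imwrite("pics/s7.png",cv2.resize(im,None,fx=3,fy=3))
E
```

```text
(no output)
```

View pics/w7.png

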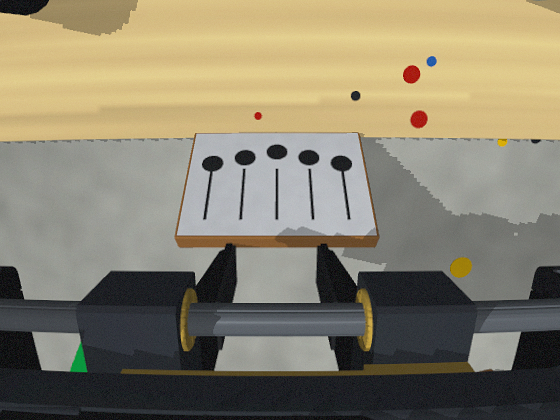

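View pics/s7.png

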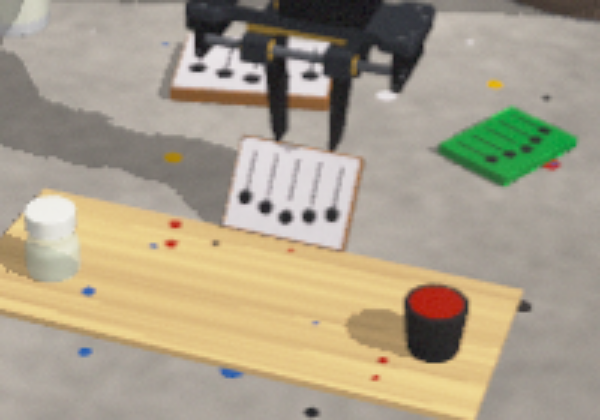

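Tilt is about 53°. Force is 22 N along the panel, so I'll ease the bias.

Call:
play_rows --increments '[{"translation":[3,0,-2.5],"spin":0},{"translation":[5.5,0,-4.5],"spin":0},{"translation":[8,0,-6.2],"spin":0},{"translation":[10.5,0,-7.6],"spin":0},{"translation":[13,0,-8.8],"spin":0}]'

```text
time_s: 8.4
tool_pos: [0.5815, 0.0331, 0.073]
tool_rot: [-3.137, 0.021, 0.293]
wrist_force: [-5.0, -1.4, 9.8]
finger_gap: 0.0402
```

```bash
python3 - <<'E'
from h import *
cv2.imwrite("pics/w8.png",imaging.camera("wrist"))
im=imaging.camera("scene")[150:290,180:380];cv2.imwrite("pics/s8.png",cv2.resize(im,None,fx=3,fy=3))
E
```

```text
(no output)
```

View pics/w8.png

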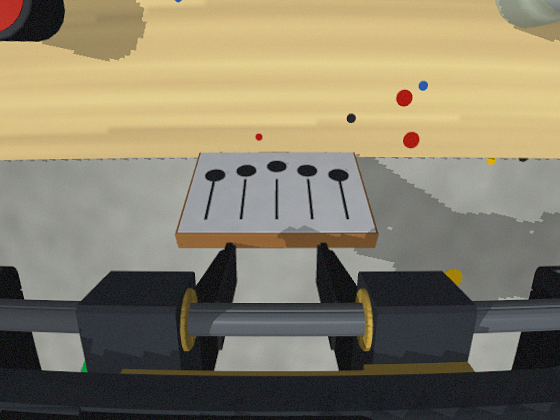

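View pics/s8.png

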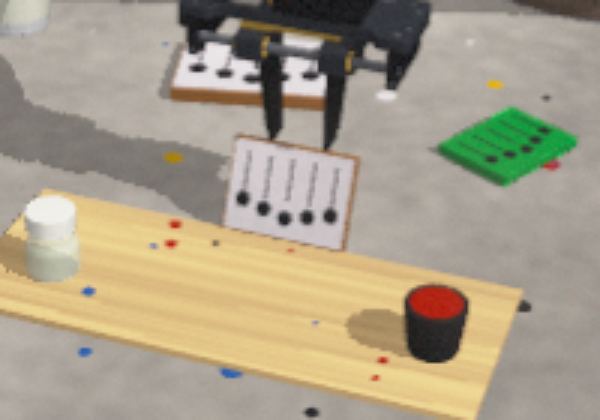

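Tilt is about 66° and the force is 11 N. Continuing to about 80°.

Call:
play_rows --increments '[{"translation":[3,0,-0.5],"spin":0},{"translation":[6,0,-1.8],"spin":0},{"translation":[9,0,-2.9],"spin":0},{"translation":[12,0,-3.8],"spin":0},{"translation":[16,0,-4.5],"spin":0}]'

```text
time_s: 9.0
tool_pos: [0.598, 0.038, 0.0789]
tool_rot: [-3.138, 0.018, 0.293]
wrist_force: [-5.2, 0.4, 18.9]
finger_gap: 0.0407
```

```bash
python3 - <<'E'
from h import *
cv2.imwrite("pics/w9.png",imaging.camera("wrist"))
im=imaging.camera("scene")[150:290,180:380];cv2.imwrite("pics/s9.png",cv2.resize(im,None,fx=3,fy=3))
E
```

```text
(no output)
```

View pics/w9.png

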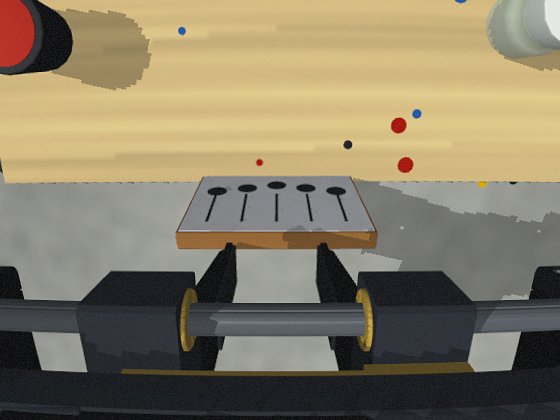

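View pics/s9.png

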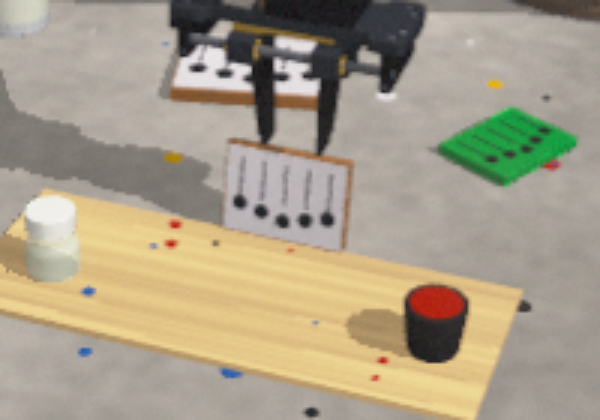

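Tilt is about 79°. Carrying it over the top with a lighter press.

Call:
play_rows --increments '[{"translation":[4,0,-0.8],"spin":0},{"translation":[8,0,-1.3],"spin":0},{"translation":[12,0,-1.3],"spin":0},{"translation":[16,0,-1],"spin":0},{"translation":[20,0,-0.5],"spin":0}]'

```text
time_s: 9.6
tool_pos: [0.6197, 0.0443, 0.0812]
tool_rot: [-3.139, 0.012, 0.293]
wrist_force: [-0.2, 2.3, 21.8]
finger_gap: 0.0404
```

```bash
python3 - <<'E'
from h import *
cv2.imwrite("pics/w10.png",imaging.camera("wrist"))
im=imaging.camera("scene")[150:290,180:380];cv2.imwrite("pics/s10.png",cv2.resize(im,None,fx=3,fy=3))
E
```

```text
(no output)
```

View pics/w10.png

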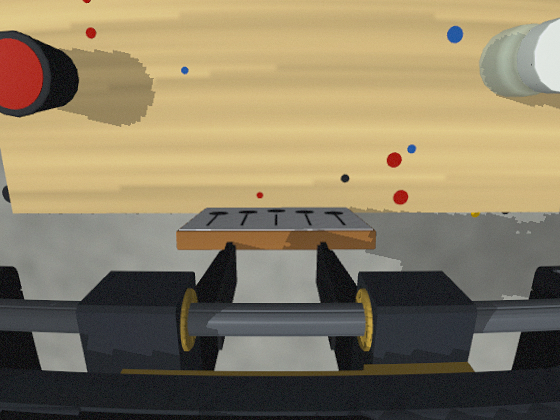

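View pics/s10.png

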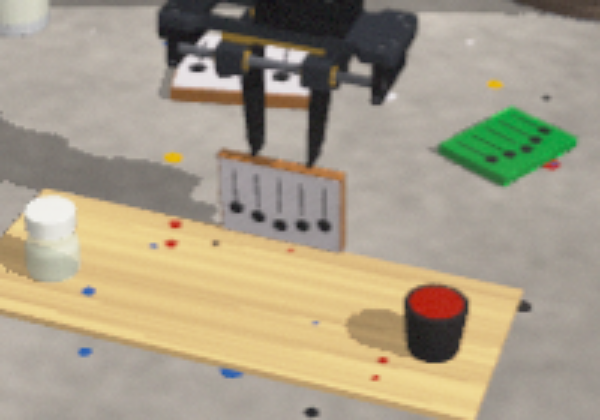

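The panel is near vertical, at 90–95°. I'll continue forward with less pressure.

Call:
play_rows --increments '[{"translation":[4,0,0.2],"spin":0},{"translation":[8,0,0.6],"spin":0},{"translation":[12,0,1.2],"spin":0},{"translation":[16,0,2.2],"spin":0}]'

```text
time_s: 10.1
tool_pos: [0.6355, 0.0492, 0.0783]
tool_rot: [-3.139, 0.012, 0.293]
wrist_force: [0.3, -0.6, -0.1]
finger_gap: 0.0403
```

```bash
python3 - <<'E'
from h import *
cv2.imwrite("pics/w11.png",imaging.camera("wrist"))
im=imaging.camera("scene")[150:290,180:380];cv2.imwrite("pics/s11.png",cv2.resize(im,None,fx=3,fy=3))
E
```

```text
(no output)
```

View pics/w11.png

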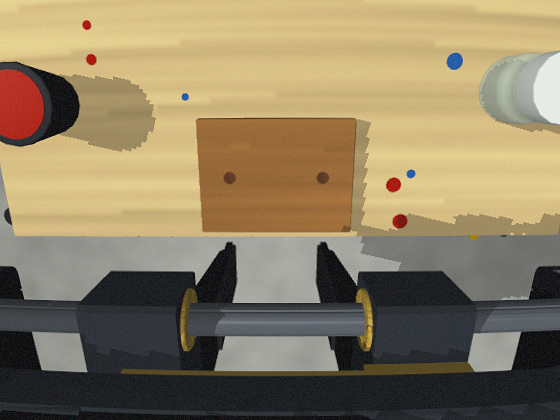

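View pics/s11.png

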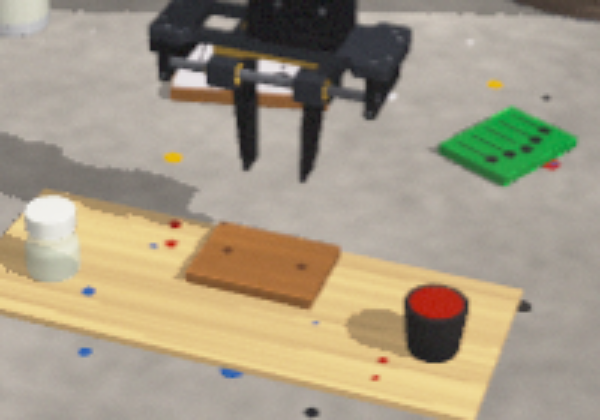

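The panel has toppled and lies flat on the board, bare back up; in the wrist view it spans (197–355, 119–232). I'll retreat and check.

Call:
play_rows --increments '[{"translation":[-20,0,-20],"spin":0},{"translation":[-40,0,-50],"spin":0},{"translation":[-60,0,-80],"spin":0},{"translation":[-80,0,-110],"spin":0},{"translation":[-100,0,-130],"spin":0},{"translation":[-100,0,-130],"spin":0},{"translation":[-100,0,-130],"spin":0},{"translation":[-100,0,-130],"spin":0}]'

```text
time_s: 11.0
tool_pos: [0.5417, 0.0206, 0.2083]
tool_rot: [-3.138, 0.013, 0.293]
wrist_force: [-0.4, 0.1, -0.4]
finger_gap: 0.0405
```

```bash
python3 - <<'E'
from h import *
c=imaging.calibration("wrist");im=imaging.camera("wrist");t=imaging.camera("top");cv2.imwrite("pics/end.png",np.hstack([cv2.resize(im,(400,300)),cv2.resize(t,(400,300))]))
hsv=cv2.cvtColor(im,cv2.COLOR_BGR2HSV)
imaging.calibration=lambda n:c
b=((hsv[...,0]<16)&(hsv[...,1]>110)&(hsv[...,2]<190)&(hsv[...,2]>50)).astype(np.uint8)*255
r,m=rect("wrist",b,0.016,(60,10,520,250));print(r)
y=np.radians(16.8);d=np.array(r[0])-[701,59]
print("in board",d@[np.cos(y),np.sin(y)],d@[-np.sin(y),np.cos(y)])
E
```

```text
((661.7931518554688, 56.754058837890625), (67.89189910888672, 99.31094360351562), 16.70792007446289)
in board -38.18262857545475 9.181942506945756
```

View pics/end.png

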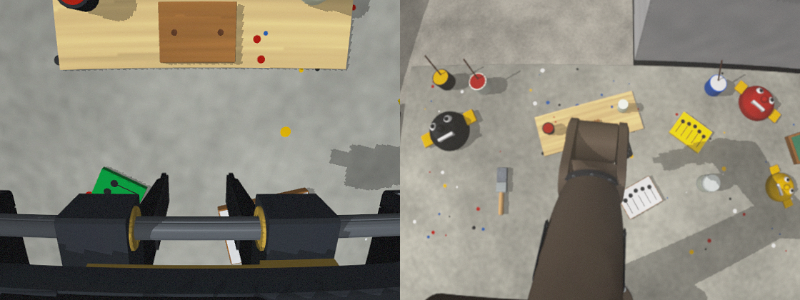

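```bash
python3 -c "
from bench import bot;print(bot.close_job())"
```

```text
the job is handed in; nothing more can be done
None
```

The small white panel is turned over and lies flat on the drying board with its bare back up. I handed the job in at about 11 s; no verdict is reported.

I pushed the panel about 48 mm until its far edge bore on the board. I then raised its near edge in an arc with two spread fingertips, the force peaking at about 22 N, and dragged it past vertical so it fell over.

**Last checks:**
- **Panel position:** its centre is about (-38, +9) mm in the board frame, parallel to the board, and inside the allowed zone. The arm has backed away and reads no contact force.
- **Panel outline:** the final mask measured 68 mm along x instead of 75 mm. The view's top edge probably clips the panel, so the x value may be a few mm off, but there is over 20 mm of margin.
- **Other objects:** the pot, jar, tin and brush look unmoved in the last pictures. I judged that by eye and did not measure it.

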